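Crate the primer bottles and hold the transit cage's gate open

ROBOT

A 6-joint arm with a two-finger parallel gripper is mounted at the origin on the work surface. World frame = base frame: x ahead of the robot, y to its left, z up, the work surface at z = 0. Lengths are in m, angles in rad, forces in N, time in s.
With the tool pointing down it reaches from about 0.325 to 0.85 m from the base axis. Payload 4.4 kg.
Tool frame: the origin (TCP) lies on the centre line of the jaws, within the pads' length; the fingertips stand 17 mm ahead of it and the grasp point (between the pads) lies 2 mm behind it (bot.tip_extent is the distance from the TCP to the fingertips, in m); z points along the fingers, y is the direction in which the jaws open and shut (so a half turn about z gives the same grasp; the last joint's range is limited). The gripper opens to 94 mm and grips with 3 to 60 N. Pads are 16 mm wide; open, the fingers measure 119 mm over their backs; the gripper's body (75 mm by 177 mm) begins 78 mm behind the grasp point.
Start: joints at [-1.304, 0.207, 1.542, -0, 1.393, -0.15], TCP at [0.233, -0.526, 0.222] pointing down, gripper open.
Joint ranges: [-2.73, 2.73], [-0.86, 2.22], [0.23, 2.46], [-1.11, 4.25], [0.08, 2.63], [-2.82, 2.82]. Speed limits (rad/s): [2.79, 2.79, 3.14, 3.14, 3.14, 3.14].

INTERFACE

Orientations are given as a rotation vector (axis times angle).
In Python, from cell import bot, jaws, solver, grab_frame, camera_params, ticket gives the robot as it stands. Calls block until the motion is done:
- bot.move_to(position, orientation): joint-space move of the TCP to a pose.
- bot.servo_line(position, rotation=None, feed=0.15, f_stop=None): straight line of the TCP; rotation=None keeps the orientation; feed is the mean speed in m/s. With f_stop (N) it stops when the force on the tool has changed by that much, and returns True; else False.
- bot.move_j(angles): joint-space move.
- jaws.command_gripper(opening): finger opening in m; the grip force is fixed at half the most; returns when the fingers have stopped.
- bot.wait(seconds).
- solver.ik(position, orientation): joint angles nearest the present ones, or None.
- grab_frame(name): name is "side" or "top"; returns the picture (400x640x3 uint8, red, green, blue); there is no depth.
- camera_params(name): a dict with "intrinsics" (3x3 intrinsics, pixels), "cam_to_world" (4x4, takes a point from camera to world coordinates). Camera axes: x right, y down, z forward; pixel columns grow to the right and rows downward; lengths in m; the calibration is good to about 2 mm. A picture is of the moment at which its call begins. camera_params takes no time and is no camera call.
A pose or a line that the arm cannot do raises bot.PlanningError and nothing moves.
- ticket.job_done(): hands the job in, once; it reports no verdict.
Readings, each from a call of its own:
- bot.current_t(): time.
- bot.current_joint_positions(): joint angles.
- bot.current_joint_vel(): joint speeds.
- bot.current_joint_efforts(): joint torques, N m.
- bot.current_tcp_pos(): TCP position.
- bot.current_orientation(): TCP orientation.
- bot.current_ft_force(): force on the tool from outside, world axes, zero at the start.
- bot.current_wrist_torque(): the same for the moment, N m.
- bot.current_grip_width(): finger opening in m.
Only numpy, scipy, OpenCV 4.12 (cv2) and the standard library are available. Lean on these libraries where they do the work, as an engineer would, in place of code of your own. Each camera call takes 0.05 s, during which the arm holds its last target. There are 200 camera calls.

TASK

Stand the two loose primer bottles upright in the two empty cells of the divided crate, one to a cell. Then open the wire transit cage for a workmate to push the crate in: squeeze the safety catch near the hinge until it clears the bolt, squeeze the bolt's catch back, and swing the gate out past its ball catch to a right angle or wider. A spring closes the gate, so finish while holding it open and still; knock no bottle or tin over.

Things in the scene. Friction and masses are not known exactly. Their poses are not given: they have to be found in the camera images.
- crate: Grey plastic crate, open on top, 151 x 151 mm, 95 mm high, walls 5 mm, a cross of 5 mm dividers makes 2 x 2 cells, each 68 x 68 mm inside; dividers end about 14 mm below the rim. Origin at the centre of its underside, x and y along its sides, z up. It stands loose on the bench. The cells at (-36.5, -36.5) and (36.5, 36.5) mm hold bottles already
- cell0 (a point): Centre of the floor of the empty crate cell at crate x = -36.5, y = +36.5 mm, 5 mm above the bench
- cell1 (a point): Centre of the floor of the empty crate cell at crate x = +36.5, y = -36.5 mm, 5 mm above the bench
- bottle_a: Loose upright white plastic bottle, about 0.3 kg: body 56 mm across up to 100 mm height, shoulder tapering to a 26 mm neck at 122 mm, black cap 30 mm across from 130 to 162 mm height. Origin at the centre of its underside, z up along its axis. Best gripped by the cap
- bottle_b: The second loose bottle, the same as bottle_a
- bottle_c: The same bottle, already standing in the crate cell at (-36.5, -36.5) mm; leave it standing
- bottle_d: The same bottle, already standing in the crate cell at (36.5, 36.5) mm; leave it standing
- tin: Squat round metal tin, 71 mm across, 63 mm high, not part of the job. Origin at the centre of its underside, z up
- cage: Fixed open-topped cage of dark steel tube and wire, 332 mm wide (y), 300 mm deep, 150 mm high. Origin on the bench below the middle of the closed gate's plane; x points into the cage, away from the gate's front, y towards the hinge post, z up. Posts 16 mm square at y = +158 (hinge) and y = -158 mm (latch side)
- gate (a joint): Angle of the gate: 0 closed, grows as it swings out towards the cage's -x; stop at 1.85. The gate hangs on a vertical axis at cage (0, 145) mm and reaches 292 mm from it, between 20 and 150 mm height. A spring closes it: about 1.6 N at the grab bar near closed and 2.9 N at a right angle. A spring ball in the latch post resists with about 10 N at the grab bar when the gate is pulled from closed through the first 0.1 rad. It cannot open while the bolt is in its keeper
- gate_hinge (a point): Point on the gate's vertical hinge axis, 196 mm above the bench
- gate_grip (a point): Point on the gate's grab bar, a vertical round steel bar 16 mm thick on the gate's front; the bar ends at 215 mm height and this point is on its axis at 196 mm. With the gate closed it is at cage (-18, -5) mm, about 151 mm from the hinge axis; it moves with the gate. The bar can be pinched from above in any direction and turns between the fingers. Around it the bolt and its guides reach up to 171 mm height, the ears of the catches up to 212 mm
- safety (a joint): Travel of the safety catch's sliding ear: 0 in, blocks the bolt from behind; 0.012 m squeezed fully towards its fixed ear; it clears the bolt beyond 0.008. Stiff slide (3 N), stays where it is left
- safety_fixed (a point): Safety catch, on the gate close to the hinge: two upright steel ears 26 mm wide, 6 mm thick, tops at 212 mm height, standing 36 mm apart over their outer faces along the gate's front-to-back direction (24 mm when squeezed). This is the centre of the outer face of the fixed ear, the front one, at 196 mm height; with the gate closed at cage (-46, 79) mm. Its bracket below lies under 154 mm height
- safety_slide (a point): Centre of the outer (rear) face of the safety catch's sliding ear, at 196 mm height; with gate closed and catch in at cage (-10, 79) mm; it moves with the ear straight towards safety_fixed. The slide below the ear reaches up to 169 mm height, the bolt behind it to 167 mm
- bolt (a joint): Travel of the gate bolt: 0 shot into its keeper on the latch post, 0.014 m drawn fully back; it leaves the keeper beyond 0.008. Stiff slide (3.5 N), stays where it is left; it cannot be drawn until the safety catch is squeezed clear
- bolt_fixed (a point): Bolt catch, on the gate towards the latch side: two upright steel ears 26 mm wide, 6 mm thick, tops at 212 mm height, 38 mm apart over their outer faces along the gate's length (24 mm when squeezed). This is the centre of the outer face of the fixed ear, the one nearer the hinge, at 196 mm height; with the gate closed at cage (0, -73) mm
- bolt_slide (a point): Centre of the outer face of the bolt's sliding ear, nearer the latch post, at 196 mm height; with gate closed and bolt shot at cage (0, -111) mm; it moves with the bolt straight towards bolt_fixed
Mind the look-alikes: they are no part of the job. What is shaped like the tin but green is not meant.

How it is judged:
On the way, in this order (a step that is already met when the one before it is completed fails the run):
1. both loose bottles stand let go in cells of the crate, upright (x of bottle_a in the frame of crate between -0.05 and 0.05 m and y of bottle_a in the frame of crate between -0.05 and 0.05 m and z of each of bottle_a, bottle_b, bottle_c, bottle_d in the frame of crate below 0.015 m and angle between each of bottle_a, bottle_b, bottle_c, bottle_d's own z axis and vertical below 0.15 rad and x of bottle_b in the frame of crate between -0.05 and 0.05 m and y of bottle_b in the frame of crate between -0.05 and 0.05 m and x of bottle_c in the frame of crate between -0.05 and 0.05 m and y of bottle_c in the frame of crate between -0.05 and 0.05 m and x of bottle_d in the frame of crate between -0.05 and 0.05 m and y of bottle_d in the frame of crate between -0.05 and 0.05 m and linear speed of each of bottle_a, bottle_b below 0.05 m/s and angle between crate's own z axis and vertical below 0.08 rad and contact force between the fingers and bottle_a below 0.05 N and contact force between the fingers and bottle_b below 0.05 N and contact force between the fingers and bottle_c below 0.05 N and contact force between the fingers and bottle_d below 0.05 N), for 0.2 s.
2. the safety catch is squeezed clear of the bolt (value of joint safety above 0.008 m), for 0.2 s.
3. the bolt is drawn out of its keeper (value of joint each of safety, bolt above 0.008 m), for 0.2 s.
4. the gate is past its ball catch (value of joint gate above 0.15 rad), for 0.1 s.
At the end, for the whole second after the job is handed in: The gate stands open at 1.48 rad (85 degrees) or more, still (under 0.1 rad/s), pressed by the fingers with over 0.8 N; both catches are still drawn (over 8 mm); all four bottles stand in the crate's cells on its floor, upright within 0.15 rad; the tin stands (all of step 3 and value of joint gate above 1.48 rad and velocity of joint gate between -0.1 and 0.1 rad/s and contact force between the fingers and gate above 0.8 N and x of bottle_a in the frame of crate between -0.05 and 0.05 m and y of bottle_a in the frame of crate between -0.05 and 0.05 m and z of each of bottle_a, bottle_b, bottle_c, bottle_d in the frame of crate below 0.015 m and angle between each of bottle_a, bottle_b, bottle_c, bottle_d's own z axis and vertical below 0.15 rad and x of bottle_b in the frame of crate between -0.05 and 0.05 m and y of bottle_b in the frame of crate between -0.05 and 0.05 m and x of bottle_c in the frame of crate between -0.05 and 0.05 m and y of bottle_c in the frame of crate between -0.05 and 0.05 m and x of bottle_d in the frame of crate between -0.05 and 0.05 m and y of bottle_d in the frame of crate between -0.05 and 0.05 m and linear speed of each of bottle_a, bottle_b below 0.05 m/s and angle between crate's own z axis and vertical below 0.08 rad and angle between tin's own z axis and vertical below 0.2 rad); the arm keeps its last pose, push and grip.
It fails at once if a bottle or the tin is knocked over (angle between any of bottle_a, bottle_b, bottle_c, bottle_d, tin's own z axis and vertical above 0.6 rad).
It also fails if it takes over 72 s, if anything falls off the work surface, if the arm or the gripper's body presses on something with over 40 N, if the wrist force passes 120 N, or if a joint passes its speed limit or range.

## Working session

There is one attempt and no reset: what is moved stays moved. The work goes in short steps, each a Python script; the robot and the scene stay as the last script left them, time stands still between calls to the robot, and variables do not carry over. Pictures are saved under pics/ and viewed, about 8 in all and at most 12, crops included, and the job is handed in when it is done.

```bash
ls; mkdir -p pics; python3 - <<'E'
from cell import *
import cv2
for n in("side","top"):
    cv2.imwrite(f"pics/{n}0.png",grab_frame(n)[:,:,::-1]); p=camera_params(n); print(n,p["intrinsics"],p["cam_to_world"])
print(bot.current_t(),bot.current_orientation())
E
```

```text
pics
side [[375.29038658   0.         314.88682227]
 [  0.         375.29038658 200.65346586]
 [  0.           0.           1.        ]] [[-0.97450536 -0.18133377  0.13212631  0.42553813]
 [-0.2237267   0.7410068  -0.63313134  0.57128382]
 [ 0.0169016  -0.64655007 -0.7626843   0.8802978 ]
 [ 0.          0.          0.          1.        ]]
top [[391.2711275    0.         317.79113974]
 [  0.         391.2711275  191.2638548 ]
 [  0.           0.           1.        ]] [[ 0.00603374 -0.99783715  0.06545703  0.46567696]
 [-0.99988026 -0.00508741  0.01461439 -0.05442821]
 [-0.01424977 -0.06553737 -0.99774836  1.08361633]
 [ 0.          0.          0.          1.        ]]
0.1 [-3.07129849e+00 -6.51097521e-01  2.51778042e-04]
```

View pics/top0.png

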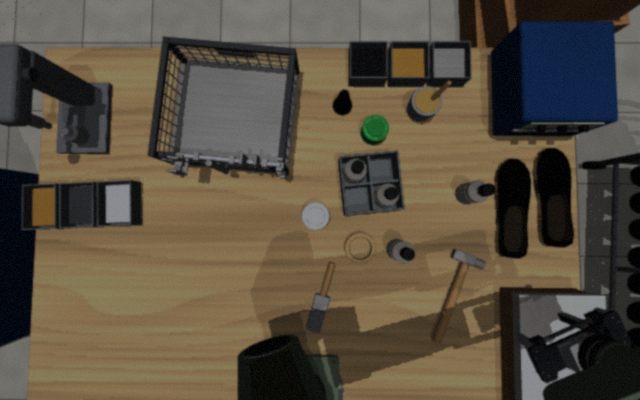

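View pics/side0.png

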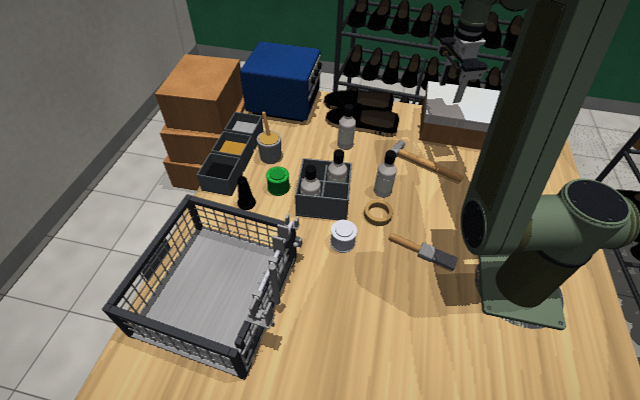

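Candidates for the loose bottles in the top view are the white bottle with a black cap at (400,250) and the one at (478,190). The bottles at (353,168) and (387,195) are already in the crate. The black cone at (343,101), the mug at (425,105) and the green tin at (375,129) are look-alikes. The tin to avoid is the one at (315,215). I'll check the choice in a close crop.

```bash
python3 - <<'E'
import cv2,numpy as np
t=cv2.imread("pics/top0.png");s=cv2.imread("pics/side0.png")
a=cv2.resize(t[120:200,140:310],(800,376),interpolation=cv2.INTER_CUBIC)
b=cv2.resize(t[140:270,325:505],(310,224),interpolation=cv2.INTER_CUBIC)
c=cv2.resize(s[100:230,290:410],(207,224),interpolation=cv2.INTER_CUBIC)
d=cv2.resize(s[210:375,235:305],(95,224),interpolation=cv2.INTER_CUBIC)
r=np.zeros((224,800,3),np.uint8);r[:,:310]=b;r[:,310:517]=c
out=np.vstack([a,r]);out=np.clip(out*1.6,0,255).astype(np.uint8)
cv2.imwrite("pics/crop1.png",out)
e=cv2.resize(s[205:380,190:320],None,fx=4,fy=3.4,interpolation=cv2.INTER_CUBIC);cv2.imwrite("pics/crop2.png",np.clip(e*1.3,0,255).astype(np.uint8))
E
```

```text
(no output)
```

View pics/crop1.png

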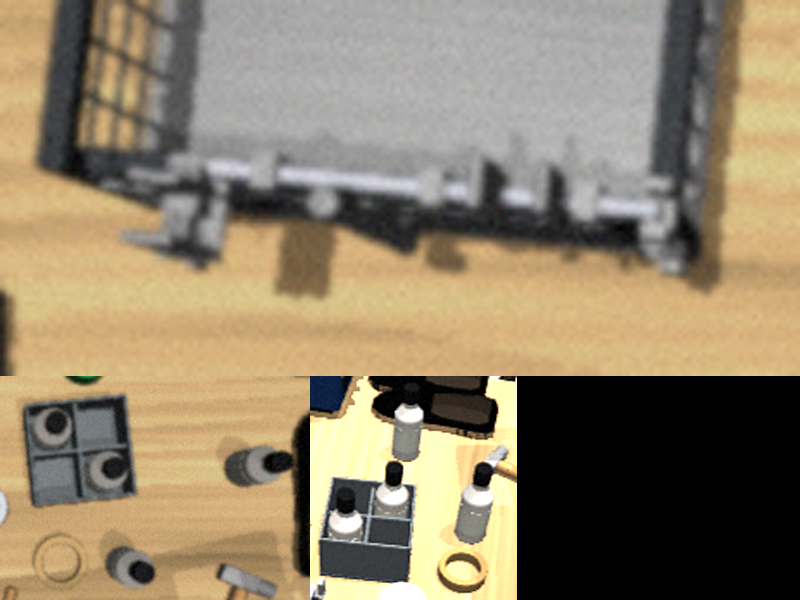

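View pics/crop2.png

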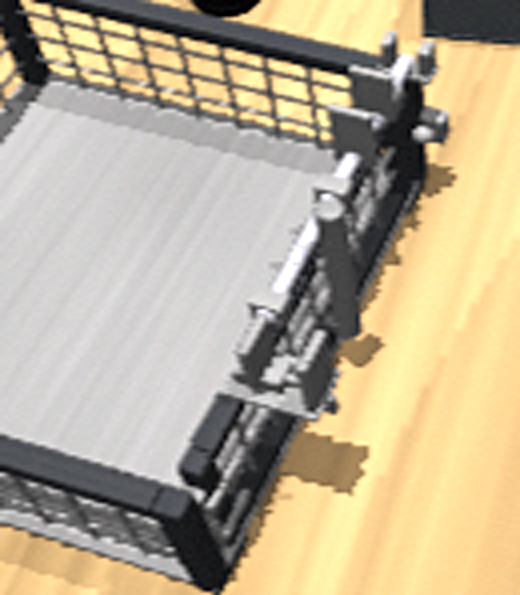

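The crops confirm it. The loose bottles have caps at top pixels of about (407,254) and (486,189), and the empty cells are at the crate's upper right and lower left. The grab bar top is at about (208,164), with the bolt ears to its right and the safety ears to its left.

```bash
cat > h.py <<'E'
import numpy as np,cv2
from cell import *
from scipy.spatial.transform import Rotation as R
def ray(n,uv):
    p=camera_params(n);T=p["cam_to_world"];d=T[:3,:3]@np.linalg.solve(p["intrinsics"],[uv[0],uv[1],1.]);return T[:3,3],d
def onz(n,uv,z):
    o,d=ray(n,uv);return (o+d*(z-o[2])/d[2])[:2]
def tri(a,b):
    (o1,d1),(o2,d2)=ray("top",a),ray("side",b)
    k=np.linalg.lstsq(np.c_[d1,-d2],o2-o1,rcond=None)[0]
    p,q=o1+k[0]*d1,o2+k[1]*d2;return (p+q)/2,np.linalg.norm(p-q)
def down(ang): # tool down, jaw direction (tool y) at world angle ang
    y=np.array([np.cos(ang),np.sin(ang),0]);z=np.array([0,0,-1.]);return R.from_matrix(np.c_[np.cross(y,z),y,z]).as_rotvec()
E
python3 - <<'E'
from h import *
np.set_printoptions(precision=4,suppress=True)
t=cv2.imread("pics/top0.png");s=cv2.imread("pics/side0.png")
def blobs(im,x0,y0,x1,y1):
    m=(im[y0:y1,x0:x1].max(2)<40).astype(np.uint8)
    n,l,st,c=cv2.connectedComponentsWithStats(m)
    return [(c[i]+[x0,y0],st[i]) for i in range(1,n) if st[i][4]>25]
for n,im,bx in (("top",t,(465,175,496,205)),("top",t,(390,240,418,265)),("top",t,(345,155,366,182)),("top",t,(375,180,402,206)),("side",s,(335,105,357,123)),("side",s,(380,148,400,168)),("side",s,(303,164,320,182)),("side",s,(330,148,347,165))):
    for c,st in blobs(im,*bx): print(n,bx,c,st,onz(n,c,.146))
print("crate");C=np.array([onz("top",p,.095) for p in[(339.5,158.6),(399.3,151),(403.4,206.2),(343.6,214.9)]]);print(C,C.mean(0),[np.linalg.norm(C[i]-C[i-1]) for i in range(4)])
f=lambda x,y:(140+x/4.706,120+y/4.7); g=lambda x,y:(190+x/4,205+y/3.4)
print("bar",onz("top",f(322,203),.215),onz("side",g(330,200),.215),tri(f(322,203),g(330,200)))
print("cage top",[onz("top",p,.15) for p in[(165,38),(298,48),(292,175),(149,155)]])
print("bolt ears side",onz("side",g(388,38),.212),onz("side",g(428,47),.212),"safety",onz("side",g(258,325),.212),onz("side",g(315,343),.212))
print("bolt ears top",onz("top",f(480,182),.212),onz("top",f(538,190),.212),"saf",onz("top",f(130,180),.212),onz("top",f(130,238),.212))
print("tin",onz("top",(315,215),.063))
E
```

```text
top (465, 175, 496, 205) [486.1706 189.5529] [ 13   9  18  12 170] [ 0.5333 -0.4428]
top (390, 240, 418, 265) [406.7226 253.2117] [ 10   7  14  13 137] [ 0.3812 -0.2523]
top (345, 155, 366, 182) [356.6477 163.4922] [  0   1  21  18 193] [ 0.5947 -0.1339]
top (375, 180, 402, 206) [394.0422 192.6709] [  9   1  18  25 237] [ 0.5247 -0.2233]
side (335, 105, 357, 123) [345.1751 111.6195] [  0   0  22  18 297] [ 0.5421 -0.4276]
side (380, 148, 400, 168) [389.7603 157.0744] [  5   2  11  15 121] [ 0.3813 -0.2484]
side (303, 164, 320, 182) [309.6782 171.4851] [  0   0  17  16 202] [ 0.5901 -0.1372]
side (330, 148, 347, 165) [338.2417 156.4333] [  4   2  10  14 120] [ 0.525  -0.2154]
crate
[[ 0.6141 -0.0947]
 [ 0.6342 -0.2465]
 [ 0.4939 -0.2558]
 [ 0.4712 -0.1054]] [ 0.5533 -0.1756] [np.float64(0.14332285654943988), np.float64(0.15317758870440565), np.float64(0.14052274447323992), np.float64(0.15213510801703678)]
bar [0.5846 0.2042] [0.5868 0.2033] (array([0.5854, 0.204 , 0.2163]), np.float64(0.0020557288767276806))
cage top [array([0.9042, 0.3388]), array([0.8787, 0.0099]), array([0.5657, 0.0214]), array([0.6128, 0.3685])]
bolt ears side [0.5921 0.0761] [0.5683 0.0781] safety [0.5971 0.2863] [0.5676 0.2902]
bolt ears top [0.5954 0.1294] [0.5917 0.1015] saf [0.5957 0.2978] [0.5677 0.2969]
tin [ 0.4707 -0.0326]
```

Bar, ears and cage corners agree on a cage yaw of about -0.10 rad and an origin near (0.604, 0.207). I'll refine the crate from a grey mask and then grip bottle_a.

```bash
python3 - <<'E'
from h import *
np.set_printoptions(precision=4,suppress=True)
t=cv2.imread("pics/top0.png")
hsv=cv2.cvtColor(t,cv2.COLOR_BGR2HSV)
x0,y0,x1,y1=332,144,412,222
m=((hsv[y0:y1,x0:x1,1]<75)).astype(np.uint8)*255
m=cv2.morphologyEx(m,cv2.MORPH_OPEN,np.ones((3,3)))
c=max(cv2.findContours(m,0,2)[0],key=cv2.contourArea)
h=cv2.convexHull(c);r=cv2.minAreaRect(h+np.array([x0,y0]));b=cv2.boxPoints(r);W=np.array([onz("top",p,.095) for p in b])
print(r,W,W.mean(0),[np.linalg.norm(W[i]-W[i-1]) for i in range(4)])
print("cross",onz("top",(372.6,184.1),.081))
v=cv2.resize(np.hstack([t[y0:y1,x0:x1],cv2.cvtColor(m,cv2.COLOR_GRAY2BGR)]),None,fx=4,fy=4);cv2.imwrite("pics/crate.png",v)
# grip bottle a
o=down(np.pi/2+0.1-np.pi/4)
for ang in (np.pi/4,-np.pi/4,3*np.pi/4):
    print(ang,[solver.ik([x,y,z],down(ang)) is not None for x,y,z in((.381,-.2505,.149),(.5335,-.441,.149),(.6,-.22,.34),(.5,-.14,.34))], solver.ik([.381,-.2505,.3],down(ang)))
E
```

```text
((370.9554443359375, 182.554443359375), (60.0007438659668, 61.09528350830078), 84.2894058227539) [[ 0.6214 -0.0898]
 [ 0.6376 -0.2442]
 [ 0.486  -0.2581]
 [ 0.4698 -0.1052]] [ 0.5537 -0.1743] [np.float64(0.15239417838863553), np.float64(0.15527797474350277), np.float64(0.15222526883801918), np.float64(0.15369823362128546)]
cross [ 0.5506 -0.1803]
0.7853981633974483 [True, True, True, True] [-0.7718 -0.1069  1.7101  0.      1.5383 -1.5572]
-0.7853981633974483 [True, True, True, True] [-0.7718 -0.1069  1.7101 -0.      1.5383  0.0136]
2.356194490192345 [False, False, False, True] None
```

View pics/crate.png

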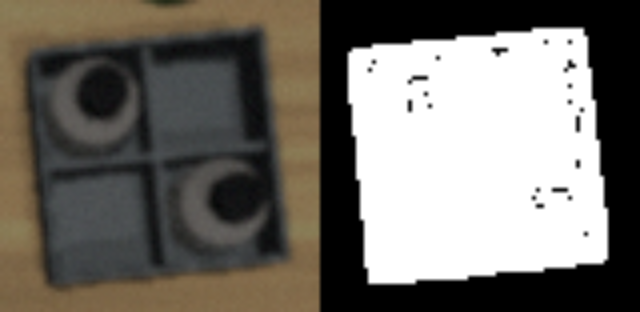

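The crate (centre about (0.5535,-0.1765), yaw +0.1) and both empty cells are clear in the crop. I'll align the jaws with the empty-cell diagonal and start with bottle_a into cell0.

```bash
cat >> h.py <<'E'
J=-.685
def pick(x,y,d=0.0):
    o=down(J)
    bot.move_to([x,y,.27],o);bot.servo_line([x,y,.15],feed=.2);jaws.command_gripper(0.02)
    print("width",bot.current_grip_width(),bot.current_tcp_pos(),bot.current_t())
def lift_over(x,y,cx,cy):
    bot.servo_line([x,y,.36],feed=.25);bot.servo_line([cx,cy,.36],feed=.3)
    print("over",bot.current_tcp_pos(),bot.current_ft_force(),bot.current_grip_width(),bot.current_t())
E
python3 - <<'E'
from h import *
np.set_printoptions(precision=4,suppress=True)
pick(.381,-.2505); lift_over(.381,-.2505,.5136,-.1438)
t,s=grab_frame("top"),grab_frame("side")
v=np.hstack([cv2.resize(t[130:270,290:450],None,fx=2.5,fy=2.5),cv2.resize(s[60:230,280:420],(290,350))])[:,:,::-1];cv2.imwrite("pics/a1.png",v)
E
```

```text
width 0.02953169264130996 [ 0.381  -0.2505  0.1499] 3.0583
over [ 0.5126 -0.1439  0.3584] [-0.3584 -0.5054 -2.5919] 0.02939531792045054 4.7667
```

View pics/a1.png

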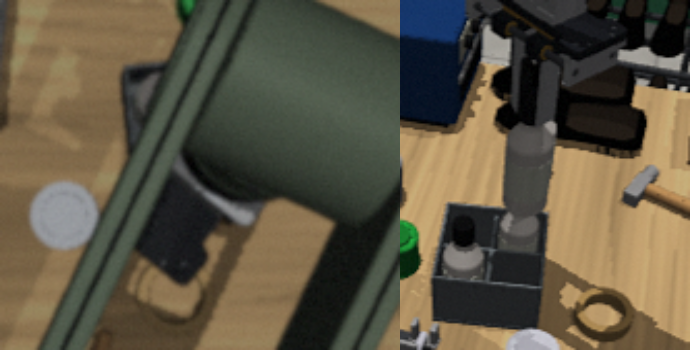

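The bottle hangs upright in the grip (side view), so I'll lower it into cell0.

```bash
cat >> h.py <<'E'
def place(cx,cy):
    bot.servo_line([cx,cy,.27],feed=.25);bot.wait(.15)
    hit=bot.servo_line([cx,cy,.1545],feed=.07,f_stop=5)
    p=bot.current_tcp_pos();print("hit",hit,p,bot.current_ft_force(),bot.current_t())
    return p[2]
def release(cx,cy):
    jaws.command_gripper(.055);bot.servo_line([cx,cy,.26],feed=.2);print("t",bot.current_t())
E
python3 - <<'E'
from h import *
np.set_printoptions(precision=4,suppress=True)
c=(.5136,-.1438)
z=place(*c)
if z<.163: release(*c)
E
```

```text
hit False [ 0.5138 -0.1439  0.155 ] [-1.2016  0.9226 -1.887 ] 7.325
t 8.6
```

Clean insertion. Now bottle_b.

```bash
python3 - <<'E'
from h import *
np.set_printoptions(precision=4,suppress=True)
c=(.5934,-.2092)
bot.move_to([.45,-.3,.33],down(J));jaws.command_gripper(.094)
b=(.5335,-.441)
pick(*b);lift_over(*b,*c)
if bot.current_grip_width()>.025:
    z=place(*c)
    if z<.163: release(*c)
    bot.move_to([.42,.0,.34],down(J)); print(bot.current_t())
    t,s=grab_frame("top"),grab_frame("side")
    cv2.imwrite("pics/t1.png",t[:,:,::-1]);cv2.imwrite("pics/s1.png",s[:,:,::-1])
    v=np.hstack([cv2.resize(t[130:230,320:430],(385,350)),cv2.resize(s[100:240,270:410],(350,350))])[:,:,::-1];cv2.imwrite("pics/b1.png",v)
E
```

```text
width 0.029371841845183752 [ 0.5335 -0.441   0.1499] 12.6167
over [ 0.5929 -0.2102  0.3593] [ 0.7746 -0.2404 -2.1591] 0.02975769757049249 14.5583
hit False [ 0.5937 -0.2094  0.155 ] [ 0.2473  0.3544 -2.578 ] 17.0167
t 18.2917
19.3833
```

View pics/b1.png

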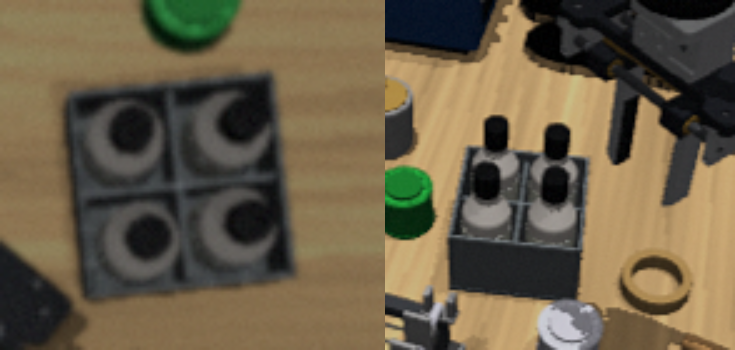

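All four bottles stand upright in their cells at 19.4 s. Next I'll overlay the predicted catch points on both views to check the cage pose before reaching.

```bash
cat >> h.py <<'E'
O=np.array([.6038,.2072]);YAW=-.1
def cw(x,y,z):
    c,s=np.cos(YAW),np.sin(YAW);return np.array([O[0]+c*x-s*y,O[1]+s*x+c*y,z])
def proj(n,P):
    p=camera_params(n);q=np.linalg.inv(p["cam_to_world"])@np.r_[P,1];k=p["intrinsics"]@q[:3];return k[:2]/k[2]
E
python3 - <<'E'
from h import *
out=[]
for n,f,(x0,y0,x1,y1) in(("top","pics/top0.png",(140,130,310,185)),("side","pics/side0.png",(225,205,310,345))):
    k=4.7 if n=="top" else 4
    im=cv2.resize(cv2.imread(f)[y0:y1,x0:x1],None,fx=k,fy=k,interpolation=cv2.INTER_CUBIC);im=np.clip(im*1.4,0,255).astype(np.uint8)
    q=lambda a,b,z:tuple(int(v) for v in ((proj(n,cw(a/1e3,b/1e3,z))-[x0,y0]+.5)*k))
    for r in([(-46,66),(-46,92),(-40,92),(-40,66)],[(-16,66),(-16,92),(-10,92),(-10,66)],[(-13,-73),(13,-73),(13,-79),(-13,-79)],[(-13,-105),(13,-105),(13,-111),(-13,-111)]):
        cv2.polylines(im,[np.array([q(a,b,.212) for a,b in r],np.int32)],True,(0,0,255),1)
    cv2.circle(im,q(-18,-5,.215),int(.008*440*k),(0,255,0),1)
    for y in(158,-158):cv2.polylines(im,[np.array([q(a,y+b,.15) for a,b in[(-8,-8),(8,-8),(8,8),(-8,8)]],np.int32)],True,(255,0,0),1)
    out.append(im)
cv2.imwrite("pics/ovt.png",out[0])
h=max(o.shape[0] for o in out);print([o.shape for o in out])
w=np.zeros((560,800,3),np.uint8);a=cv2.resize(out[0],(440,142));w[:out[1].shape[0],:340]=out[1][:560,:340]
t=cv2.resize(out[0][:, :],(455,147));b=out[0]
w[0:258,342:797]=b[:258,20:475];w[260:518,342:797]=b[:258,b.shape[1]-455:]
cv2.imwrite("pics/ov.png",w)
E
```

```text
[(258, 799, 3), (560, 340, 3)]
```

View pics/ov.png

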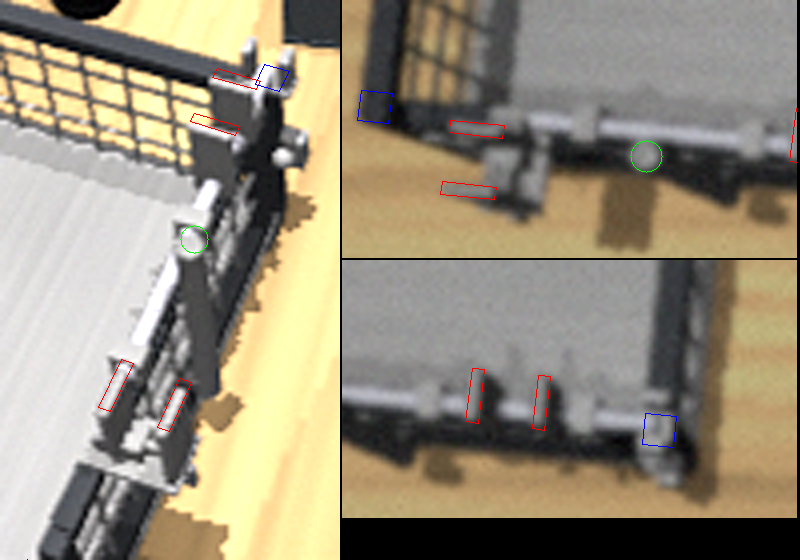

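The overlay matches both views to about a pixel: ears, bar and posts. Now I'll squeeze the safety catch.

```bash
python3 - <<'E'
from h import *
np.set_printoptions(precision=4,suppress=True)
print("q bolt",solver.ik(cw(0,-.085,.196),down(YAW+np.pi/2)),solver.ik(cw(0,-.085,.196),down(YAW-np.pi/2)))
A=YAW if solver.ik(cw(-.034,.079,.3),down(YAW)) is not None else YAW+np.pi
print(A==YAW)
jaws.command_gripper(.07)
bot.move_to(cw(-.034,.079,.30),down(A));bot.wait(.1)
h=bot.servo_line(cw(-.034,.079,.196),feed=.12,f_stop=6)
print("hit",h,bot.current_tcp_pos(),bot.current_ft_force(),bot.current_t())
if not h:
    jaws.command_gripper(.018);bot.wait(.25)
    print(bot.current_grip_width(),bot.current_tcp_pos(),bot.current_ft_force(),bot.current_t())
E
```

```text
q bolt [ 0.0608  0.2966  1.4859 -0.      1.3591 -1.41  ] [ 0.0608  0.2966  1.4859 -0.      1.3591  1.7316]
True
hit False [0.5786 0.2894 0.1971] [ 0.0171  0.7408 -0.1726] 22.325
0.023178140042240974 [0.578  0.2893 0.1966] [-0.4044 -1.6878  4.1282] 23.3583
```

The width stopped at 23 mm, so the safety is fully squeezed. Next the bolt.

```bash
python3 - <<'E'
from h import *
np.set_printoptions(precision=4,suppress=True)
jaws.command_gripper(.06)
bot.servo_line(cw(-.034,.079,.27),feed=.25)
bot.move_to(cw(0,-.085,.27),down(YAW+np.pi/2));jaws.command_gripper(.066);bot.wait(.1)
h=bot.servo_line(cw(0,-.085,.196),feed=.12,f_stop=6)
print("hit",h,bot.current_tcp_pos(),bot.current_ft_force(),bot.current_t())
if not h:
    jaws.command_gripper(.018);bot.wait(.25)
    print(bot.current_grip_width(),bot.current_tcp_pos(),bot.current_ft_force(),bot.current_t())
E
```

```text
hit False [0.5959 0.1226 0.1967] [-0.1756 -0.2167  0.0433] 27.375
0.023456190727404926 [0.596  0.125  0.1968] [1.0781 4.9619 3.019 ] 28.35
```

The bolt catch also closed to 23.5 mm, so the bolt is drawn. Now I'll pinch the grab bar and swing the gate along its arc.

```bash
cat >> h.py <<'E'
def gp(th,z=.196):
    c,s=np.cos(th),np.sin(th);x,y=-.018,-.150
    return cw(c*x+s*y,.145-s*x+c*y,z),down(YAW-th)
E
python3 - <<'E'
from h import *
np.set_printoptions(precision=4,suppress=True)
jaws.command_gripper(.056);bot.servo_line(cw(0,-.085,.275),feed=.25)
print([round(float(k[5]),2) if (k:=solver.ik(*gp(a))) is not None else None for a in np.arange(0,1.7,.2)])
p,o=gp(0,.275);bot.move_to(p,o);bot.wait(.1)
h=bot.servo_line(gp(0)[0],feed=.12,f_stop=6)
print("hit",h,bot.current_tcp_pos(),bot.current_t())
if not h:
    jaws.command_gripper(.008);print("w",bot.current_grip_width(),bot.current_ft_force())
    for a in np.arange(.05,.31,.05):
        p,o=gp(a);bot.servo_line(p,rotation=o,feed=.08);print(round(a,2),bot.current_tcp_pos()-p,bot.current_ft_force())
    print(bot.current_grip_width(),bot.current_t())
E
```

```text
[0.3, 0.52, 0.76, 1.0, 1.25, 1.51, 1.76, 2.01, 2.25]
hit False [0.586  0.2042 0.1968] 31.9167
w 0.015779056758162654 [1.9206 0.1721 0.2396]
0.05 [ 0.0026 -0.0004  0.0002] [ 7.0865 -0.3981 -3.7689]
0.1 [0.0005 0.     0.0002] [ 3.5099 -0.7157 -1.1449]
0.15 [ 0.0005 -0.      0.0002] [ 2.6701 -0.2544 -1.7182]
0.2 [ 0.0006 -0.0001  0.0002] [ 3.6162  0.3806 -1.5132]
0.25 [ 0.0006 -0.0002  0.0002] [ 3.2306 -0.1068 -0.4573]
0.3 [ 0.0006 -0.0003  0.0002] [ 3.4192 -1.3975 -0.4624]
0.01521928210617066 34.125
```

The gate is past its ball catch with the bar still gripped. Continuing to about 1.62 rad.

```bash
python3 - <<'E'
from h import *
np.set_printoptions(precision=4,suppress=True)
for a in np.arange(.4,1.61,.1).tolist()+[1.64]:
    p,o=gp(a);bot.servo_line(p,rotation=o,feed=.1)
    f=bot.current_ft_force()
    if np.linalg.norm(f)>25: print("stop",a,f);break
bot.wait(.3)
print(a,bot.current_tcp_pos()-p,f,bot.current_ft_force(),bot.current_grip_width(),bot.current_t())
t,s=grab_frame("top"),grab_frame("side")
v=np.hstack([cv2.resize(t[20:280,130:430],(410,355)),cv2.resize(s[100:400,100:420],(379,355))])[:,:,::-1];cv2.imwrite("pics/end.png",v)
E
```

```text
1.64 [-0.0017  0.0001 -0.    ] [-6.1652 -1.4833  6.2758] [-6.3608 -1.6978  6.1174] 0.015448169404550665 38.575
```

View pics/end.png

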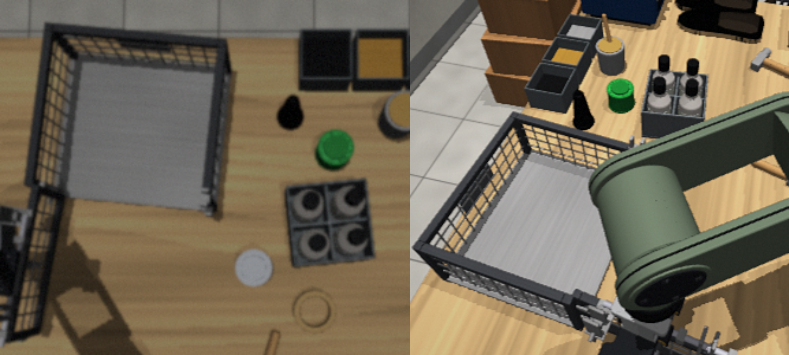

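The top view shows the gate open past a right angle and held at the left. All four bottles are upright in the crate, and the tin is standing at about (253,267). Handing in.

```bash
python3 - <<'E'
from h import *
print(abs(bot.current_joint_vel()).max(),bot.current_grip_width(),bot.current_t());ticket.job_done()
E
```

```text
0.0013433552840489715 0.015567916817080493 38.675
the job is handed in; nothing more can be done
```

I stood both loose bottles in the two empty crate cells, squeezed the safety catch and then the bolt's catch, and swung the gate open. I handed the job in at 38.7 s, still holding the grab bar; no verdict was given.

- **Bottles and tin:** the last pictures show all four bottles upright in the crate and the tin standing.
- **Catches:** the jaws stopped at 23.2 mm on the safety and 23.5 mm on the bolt, against 24 mm when fully squeezed. I did not look at the catches again once the gate was open.
- **Gate:** I drove it to about 1.64 rad, and the top view shows it past a right angle. That angle comes from the arm's position and the cage pose I estimated, not a direct reading.
- **Hold:** the arm was still, with 15.6 mm between the fingers on the 16 mm bar and about 9 N on the wrist. I have no direct reading of the fingers' force on the gate.

None of the checks failed or disagreed.

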